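# Seat a turned lid on the sanding rest and hold it down

### The job

Pick up the pale wooden lid by its knob and slide it over the steel pin of the sanding rest until the hole hidden in its underside drops over the pin and it lies flat on the round plate. Then press it down until the sprung plate reaches its stop, and finish while still holding the lid down there with the gripper, ready for sanding. Leave the dark lid and the other things on the bench where they are.

Things in the scene. Friction and masses are not known exactly. Their poses are not given: they have to be found in the camera images.
- lid_pale: the pale turned wooden lid: a disc 110 mm across, 22 mm thick, with a round knob on top 34 mm across, 32 mm tall (22 to 54 mm above the underside). In the centre of its underside, unseen, a blind hole 14.8 mm across, 17 mm deep. 0.13 to 0.20 kg; yaw is free. Starts on the bench, knob up. Origin: centre of the underside (mouth of the hole); z up through the knob
- lid_dark: the dark brown lid of the same shape and size, to be left alone; it lies near the pale one and either may be on either side. Origin: centre of the underside
- fixture: the sanding rest, fixed to the bench: a grey-green square block 150 x 150 x 36 mm with a steel pin standing in its centre and, around the pin, a round sprung aluminium rest plate 92 mm across, 8 mm thick, with an 18 mm opening. Origin: centre of the block's underside, on the bench; z up
- pin_tip (a point): the top of the upright steel locating pin in the centre of the sanding rest: pin 12 mm across, its top 3.5 mm tapered to 7 mm; the tip is 61 mm above the bench, 7 mm above the unpressed rest plate. The pin does not move
- rest_top (a point): the centre of the rest plate's upper face, 54 mm above the bench unpressed and 46 mm when pressed to its stop; moves with the plate
- rest (a joint): how far the sprung rest plate has been pressed straight down, m: 0 at the top (start), 0.008 at the hard stop. The spring (about 0.9 N per mm) carries the lid's weight without sinking; reaching the stop takes about 8 to 11 N of push on the lid, and it springs back when released
- bowl: bystander, leave alone: small turned wooden bowl, 110 mm across, 50 mm high; origin under its centre
- glue: bystander, leave alone: yellow glue bottle, 56 mm across, 140 mm high, orange cap; origin under its centre
- block: bystander, leave alone: cork sanding block with red-brown abrasive underneath, 110 x 60 x 28 mm; origin under its centre
- brush: bystander, leave alone: flat paint brush lying down, wooden handle, about 200 mm long; origin under its middle
- billet: bystander, leave alone: pale rectangular wood billet, 160 x 55 x 50 mm; origin under its centre
- caliper: bystander, leave alone: steel caliper lying flat, 150 mm long, 6 mm thick; origin under the beam's centre

How it is judged:
By the outcome, as a careful person would: the job done as asked, in the order asked, and still so for the second after the job is handed in, while the arm keeps its last pose, push and grip.
It also fails if it takes over 42 s, if anything falls off the work surface, if the arm or the gripper's body presses on something with over 40 N, if the wrist force passes 120 N, or if a joint passes its speed limit or range.

### The arm

A 7-joint arm with a two-finger parallel gripper is mounted at the origin on the work surface. World frame = base frame: x ahead of the robot, y to its left, z up, the work surface at z = 0. Lengths are in m, angles in rad, forces in N, time in s.
With the tool pointing down it reaches from about 0.35 to 0.9 m from the base axis. Payload 8.1 kg.
Tool frame: the origin (TCP) lies midway between the tips of the shut fingers; the grasp point (between the pads) lies arm.grasp_offset behind it (arm.grasp_offset is the distance from the TCP to the grasp point, in m); z points along the fingers, y is the line along which they close (so a half turn about z gives the same grasp; the last joint's range is limited). The gripper opens to 92 mm and grips with 3 to 60 N. Pads are 19 mm wide; open, the fingers measure 130 mm over their backs; the gripper's body (75 mm by 190 mm) begins 47 mm behind the grasp point.
Start: joints at [1.231, 0.434, 0.025, 1.573, -0.012, 1.134, -0.075], TCP at [0.147, -0.608, 0.227] pointing down, gripper open.
Joint ranges: [-2.62, 2.62], [-0.44, 2.09], [-1.27, 1.32], [0.08, 2.57], [-1.32, 4.46], [0.12, 2], [-2.74, 2.74]. Speed limits (rad/s): [2.22, 2.22, 3.01, 3.01, 3.14, 3.14, 3.14].

### API

Orientations are given as a rotation vector (axis times angle).
In Python, from cell import observe, imaging, arm gives the robot as it stands.
- The arm moves only by the tool apply_moves, never from a script. Its argument "commands" is a list of rows, each a list of 5 numbers: the opening in per cent of the stroke, from 0 (shut) to 100 (fully open), then the shift along the world's x, y, z in units of 0.06 m (1.0 is 0.06 m), then the turn about the world's z in units of 0.5 rad (1.0 is 0.5 rad). A call has 1 to 12 rows; each row shifts and turns the commanded pose from where the row before left it; what a row does not reach is not made up. A row lasts 1/8 s, in which the tool goes at most 62.5 mm and 10.7 degrees, less where a joint would pass 70% of its speed; a pose out of reach is approached as far as the arm can. A call with a number of a shift or a turn outside -1 to 1 is refused whole. A call with a gripper value outside its range is refused whole. The fingers move at their own pace and stop on an object; "newtons" is the grip in N (left out, the last holds). Time passes only in rows, so rows that do not move let the fingers close. It gives the time, the measured TCP pose, the force, the opening and the grip force at its end, in the units of the state.
- observe(): the state, without advancing time (a new reading comes with each control period).
- imaging.get_image(name): name is "scene" or "top" or "wrist"; returns (picture, depth): 384x512x3 uint8, red, green, blue; 384x512 float32, m along the optical axis (not along the pixel's ray), 0 where there is no reading.
- imaging.camera_params(name): a dict with "camera_matrix" (3x3 intrinsics, pixels), "origin" and "rotation" of the camera in the world; the wrist camera has in their place "tool_from_camera" (4x4, takes a point from camera to tool coordinates, whose origin is the TCP and whose axes are the flange's). Camera axes: x right, y up, looking along -z (the intrinsics and any distortion apply to the point x, -y, -z); pixel columns grow to the right and rows downward; lengths in m; the calibration is good to about 2 mm. A picture is of the moment at which its call begins: read the wrist's pose just before it. camera_params takes no time and is no camera call.
- arm.sign_off(): hands the job in; it is judged then, once.
The state is a dict: "clock": time; "joints": joint angles; "dq": joint speeds; "joint_efforts": joint torques, N m; "position": TCP position; "ee_rot": TCP orientation; "force": force on the tool from outside, world axes, zero at the start; "ft_torque": the same for the moment, N m; "width": opening from 0.0 (shut) to 1.0 (fully open); "gripper_force": force on a finger pad.
Only numpy, scipy, OpenCV 4.12 (cv2) and the standard library are available. Lean on these libraries where they do the work, as an engineer would, in place of code of your own. Each camera call takes 0.05 s, during which the arm holds its last target. There are 200 camera calls.

## Working session

There is one attempt and no reset: what is moved stays moved. The work goes in short steps, Python scripts to look and compute and a tool call to move; the robot and the scene stay as the last step left them, time stands still between calls to the robot, and variables do not carry over. Pictures are saved under pics/ and viewed, at most 10 in all, crops included, and the job is handed in when it is done.

Besides the shell and the picture viewer there is one more tool, called after "Call:" as name([rows], argument=value, ...), one row to a line, values as JSON. apply_moves: Moves the arm, as the interface text tells. Its arguments: {"type":"object","properties":{"commands":{"type":"array"},"newtons":{"type":"number"}},"required":["commands"]}

```bash
mkdir -p pics; cat > h.py <<'E'
import numpy as np, cv2
from cell import observe, imaging, arm
from scipy.spatial.transform import Rotation as R
def grab(n,f=None):
    s=observe(); im,d=imaging.get_image(n); p=imaging.camera_params(n)
    if f: cv2.imwrite('pics/'+f,im[:,:,::-1]); np.savez('pics/'+f[:-4],im=im,d=d)
    return s,im,d,p
def xyz(d,p,s=None):
    K=np.array(p['camera_matrix']); h,w=d.shape
    v,u=np.mgrid[:h,:w].astype(float)
    uv=np.stack([u,v],-1).reshape(-1,1,2)
    dist=p.get('distortion'); 
    n=cv2.undistortPoints(uv,K,np.array(dist,float) if dist is not None else None).reshape(h,w,2)
    P=np.stack([n[...,0]*d,-n[...,1]*d,-d],-1)
    if 'origin' in p: return P@np.array(p['rotation']).T+np.array(p['origin'])
    T=np.array(p['tool_from_camera']); P=P@T[:3,:3].T+T[:3,3]
    return P@R.from_rotvec(s['ee_rot']).as_matrix().T+np.array(s['position'])
E
python3 - <<'E'
from h import *
for n in('top','scene'):
    s,im,d,p=grab(n,n+'1.png'); print(n,p)
print(s, arm.grasp_offset)
a=np.hstack([cv2.imread('pics/top1.png')]);
E
```

```text
top {'camera_matrix': array([[356.85982318,   0.        , 259.38052119],
       [  0.        , 356.85982318, 194.11065472],
       [  0.        ,   0.        ,   1.        ]]), 'origin': array([0.29678178, 0.0166281 , 1.24872596]), 'rotation': array([ 0.14722636, -0.16484335, -1.57028355])}
scene {'camera_matrix': array([[497.24928518,   0.        , 264.09460304],
       [  0.        , 497.24928518, 185.45235061],
       [  0.        ,   0.        ,   1.        ]]), 'origin': array([ 1.30430421, -0.69596942,  0.79075801]), 'rotation': array([0.89303254, 0.40911867, 0.75337934])}
{'clock': 0.05, 'joints': array([ 1.23137451,  0.43518414,  0.02496751,  1.57403982, -0.01159914,
        1.13399695, -0.07510613]), 'dq': array([ 1.58535467e-03, -1.55858751e-03,  3.01416177e-05, -1.19526109e-03,
        6.72179470e-04,  1.89410672e-03, -5.28594230e-04]), 'joint_efforts': array([ 3.07443668e-03, -6.69779849e+01,  9.88635868e-01, -3.15496731e+01,
       -6.06847345e-02,  3.74611455e-02,  5.42574003e-05]), 'position': array([ 0.14647129, -0.60710147,  0.22599119]), 'ee_rot': array([-3.11816590e+00, -3.70849538e-01,  4.81743375e-04]), 'force': array([-0.07280798, -0.57378217, -0.46810512]), 'ft_torque': array([ 0.00205661, -0.01935773,  0.03532358]), 'gripper_force': 0.0, 'width': 0.9968131349895651} 0.0188
```

View pics/top1.png

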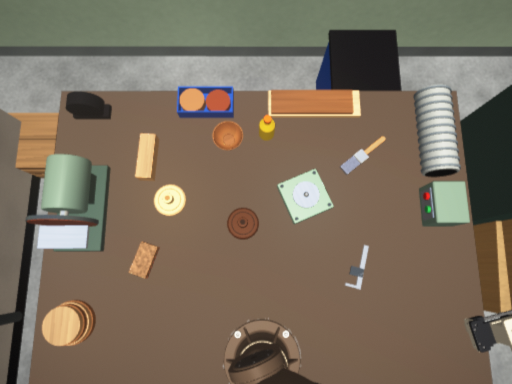

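View pics/scene1.png

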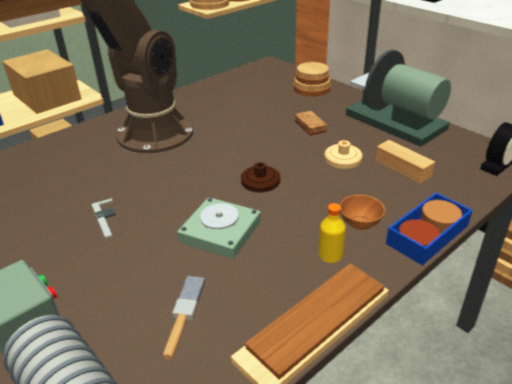

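The top view shows the pale lid at (170,200), the dark lid at (242,223) and the sanding rest with its plate at (305,195). The scene view shows the same layout, with nothing standing between the pale lid and the rest except the space beside the dark lid.

```bash
sed -i "s/np.array(p\['rotation'\]).T/R.from_rotvec(p['rotation']).as_matrix().T/" h.py
python3 - <<'E'
from h import *
z=np.load('pics/top1.npz'); im,d=z['im'],z['d']; p=imaging.camera_params('top')
P=xyz(d,p)
for n,(u,v) in dict(pale=(170,200),dark=(242,223),fix=(305,195)).items():
    r=26
    Q=P[v-r:v+r,u-r:u+r].reshape(-1,3)
    for lo,hi in((.012,.03),(.03,.042),(.045,.058),(.058,.07)):
        q=Q[(Q[:,2]>lo)&(Q[:,2]<hi)]
        if len(q)>8:
            c,rr=cv2.minEnclosingCircle(q[:,:2].astype(np.float32)); print(n,lo,len(q),q.mean(0).round(4),np.round(c,4),round(rr,4))
# bystander positions
for u,v in((228,136),(267,125),(146,156),(144,260),(360,268),(362,155),(120,260)): print((u,v),P[v,u].round(3))
print({k:v for k,v in imaging.camera_params('wrist').items()})
E
```

```text
pale 0.012 704 [0.5258 0.3165 0.0221] [0.5445 0.3402] 0.0875
pale 0.03 18 [0.5648 0.3483 0.0357] [0.5566 0.3513] 0.0643
pale 0.045 106 [0.5501 0.3382 0.0525] [0.5629 0.3519] 0.0686
dark 0.012 702 [0.4404 0.0603 0.0223] [0.4419 0.0608] 0.0548
dark 0.045 74 [0.4413 0.0603 0.0543] [0.442  0.0611] 0.0169
fix 0.012 38 [ 0.4937 -0.1196  0.0219] [ 0.5223 -0.1537] 0.0926
fix 0.03 1214 [ 0.5334 -0.1546  0.0366] [ 0.5395 -0.155 ] 0.0992
fix 0.045 493 [ 0.5342 -0.1556  0.0543] [ 0.5352 -0.1565] 0.046
fix 0.058 56 [ 0.5393 -0.1603  0.0594] [ 0.5362 -0.158 ] 0.0422
(228, 136) [0.765 0.116 0.005]
(267, 125) [ 0.763 -0.024  0.113]
(146, 156) [0.676 0.398 0.048]
(144, 260) [0.319 0.391 0.026]
(360, 268) [ 0.288 -0.341  0.005]
(362, 155) [ 0.686 -0.368  0.022]
(120, 260) [0.32  0.48  0.002]
{'camera_matrix': array([[278.06054043,   0.        , 255.18965629],
       [  0.        , 278.06054043, 195.33803068],
       [  0.        ,   0.        ,   1.        ]]), 'tool_from_camera': array([[-5.38812614e-04,  9.58093983e-01,  2.86453538e-01,
         7.73303020e-02],
       [ 9.99999799e-01,  4.20643245e-04,  4.74062024e-04,
         2.05303385e-04],
       [ 3.33701227e-04,  2.86453736e-01, -9.58094017e-01,
        -1.58356007e-01],
       [ 0.00000000e+00,  0.00000000e+00,  0.00000000e+00,
         1.00000000e+00]])}
```

Call:
apply_moves([
  [100, 0.7, 0.6, 0, 0],
  [100, 0.7, 0.6, 0, 0],
  [100, 0.7, 0.6, 0, 0],
  [100, 0.7, 0.6, 0, 0],
  [100, 0.7, 0.6, 0, 0],
  [100, 0.7, 0.6, 0, 0],
  [100, 0.7, 0.6, 0, 0],
  [100, 0.5, 0.7, 0, 0],
  [100, 0.3, 0.8, 0, 0],
  [100, 0.2, 0.8, 0, 0],
  [100, 0.1, 0.8, 0, 0],
  [100, 0.1, 0.8, 0, 0],
])

```text
clock: 1.6
position: [0.5124, -0.1199, 0.2265]
ee_rot: [-3.119, -0.371, 0.001]
force: [0.5, 0.4, 0.1]
width: 1.003
gripper_force: 0.0
```

Call:
apply_moves([
  [100, 0.1, 0.8, 0, 0],
  [100, 0, 0.8, 0, 0],
  [100, 0, 0.8, 0, 0],
  [100, 0, 0.8, 0, 0],
  [100, 0, 0.8, 0, 0],
  [100, 0, 0.7, 0, 0],
  [100, 0, 0, 0, 0],
])

```text
clock: 2.48
position: [0.5176, 0.1645, 0.2265]
ee_rot: [-3.117, -0.38, 0.001]
force: [-0.4, -1.1, -0.1]
width: 0.995
gripper_force: 0.0
```

Call:
apply_moves([
  [100, 0, 0.7, 0, 0],
  [100, 0, 0.7, 0, 0],
  [100, 0, 0.7, 0, 0],
  [100, 0.1, 0.4, 0, 0],
  [100, 0, 0, 0, 0],
  [100, 0, 0, 0, 0],
  [100, 0, 0, 0, 0],
])

```text
clock: 3.35
position: [0.5249, 0.3087, 0.2267]
ee_rot: [3.119, 0.368, -0.0]
force: [0.3, -0.2, -0.1]
width: 1.004
gripper_force: 0.0
```

```bash
python3 - <<'E'
from h import *
s,im,d,p=grab('wrist','w1.png'); P=xyz(d,p,s); print(s['position'],s['ee_rot'])
t=(abs(P[...,0]-.523)<.075)&(abs(P[...,1]-.315)<.075)
for lo,hi in((.016,.026),(.05,.058)):
    m=t&(P[...,2]>lo)&(P[...,2]<hi); q=P[m]; print(len(q),q.mean(0),cv2.minEnclosingCircle(q[:,:2].astype(np.float32)))
E
```

```text
[0.52493731 0.30873048 0.22671063] [ 3.11903317e+00  3.67855732e-01 -1.44245777e-04]
4486 [0.52991409 0.31892233 0.02246666] ((0.5260940194129944, 0.31826144456863403), 0.054986223578453064)
582 [0.52695954 0.31842695 0.05442754] ((0.5262622833251953, 0.31804850697517395), 0.017028244212269783)
```

View pics/w1.png

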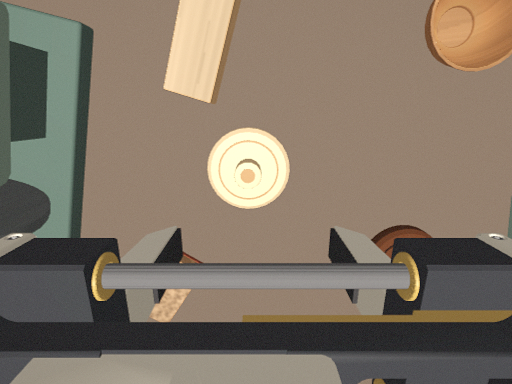

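The wrist view shows the pale lid with its knob at (248,172), clear of the billet above and the cork block below. Its centre measures (0.526, 0.318).

Call:
apply_moves([
  [100, 0.02, 0.16, -0.5, 0],
  [100, 0, 0, -0.5, 0],
  [100, 0, 0, -0.5, 0],
  [100, 0, 0, -0.5, 0],
  [100, 0, 0, -0.4, 0],
  [100, 0, 0, -0.3, 0],
  [100, 0, 0, -0.2, 0],
  [100, 0, 0, -0.2, 0],
  [100, 0, 0, -0.1, 0],
  [100, 0, 0, 0, 0],
  [100, 0, 0, 0, 0],
])

```text
clock: 4.78
position: [0.5261, 0.3203, 0.0352]
ee_rot: [-3.119, -0.371, -0.001]
force: [0.0, 0.3, 0.6]
width: 1.002
gripper_force: 0.0
```

Call:
apply_moves([
  [100, 0, -0.03, -0.13, 0],
  [100, 0, 0, 0, 0],
  [40, 0, 0, 0, 0],
  [30, 0, 0, 0, 0],
  [30, 0, 0, 0, 0],
  [20, 0, 0, 0, 0],
  [20, 0, 0, 0, 0],
  [20, 0, 0, 0, 0],
], newtons=35)

```text
clock: 5.78
position: [0.5258, 0.3182, 0.027]
ee_rot: [3.12, 0.371, 0.0]
force: [-0.8, -0.3, -0.8]
width: 0.401
gripper_force: 0.0
```

Call:
apply_moves([
  [10, 0, 0, 0, 0],
  [10, 0, 0, 0, 0],
  [10, 0, 0, 0, 0],
  [10, 0, 0, 0, 0],
])

```text
clock: 6.28
position: [0.5258, 0.3183, 0.027]
ee_rot: [-3.12, -0.371, -0.0]
force: [0.1, 0.2, 0.1]
width: 0.362
gripper_force: 35.0
```

Call:
apply_moves([
  [10, 0, 0, 0.2, 0],
  [10, 0, 0, 0.4, 0],
  [10, 0, 0, 0.5, 0],
  [10, 0, 0, 0.5, 0],
  [10, 0, -0.3, 0.3, 0],
  [10, 0, -0.5, 0.1, 0],
  [10, 0, -0.6, 0, 0],
  [10, 0, -0.6, 0, 0],
  [10, 0, -0.6, 0, 0],
  [10, 0, -0.6, 0, 0],
  [10, 0, -0.6, 0, 0],
  [10, 0, -0.6, 0, 0],
])

```text
clock: 7.78
position: [0.5249, 0.0515, 0.1469]
ee_rot: [3.119, 0.369, -0.001]
force: [1.2, 0.6, -1.4]
width: 0.362
gripper_force: 35.0
```

Call:
apply_moves([
  [10, 0, -0.6, 0, 0],
  [10, 0, -0.6, 0, 0],
  [10, 0, -0.5, 0, 0],
  [10, 0, -0.3, 0, 0],
  [10, 0, 0, 0, 0],
  [10, 0, 0, 0, 0],
  [10, 0, 0, 0, 0],
])

```text
clock: 8.65
position: [0.5258, -0.0643, 0.147]
ee_rot: [-3.119, -0.374, -0.0]
force: [-0.2, 0.0, -1.5]
width: 0.362
gripper_force: 35.0
```

```bash
cat > lid.py <<'E'
from h import *
def lidfit(s,im,d,p,f=None):
    P=xyz(d,p,s); c=np.array(s['position'])
    # disc top in tool neighbourhood
    m=(np.hypot(P[...,0]-c[0],P[...,1]-c[1])<.07)&(abs(P[...,2]-(c[2]-.005))<.008)&(im[...,0].astype(int)>im[...,2]+25)&(im[...,0]>120)
    q=P[m]; A=np.c_[q[:,:2]-c[:2],np.ones(len(q))]; co=np.linalg.lstsq(A,q[:,2],rcond=None)[0]
    print('n',len(q),'z at tcp-xy',co[2]-c[2],'slopes deg',np.degrees(co[:2]))
    print('circle minus tcp',np.array(cv2.minEnclosingCircle(q[:,:2].astype(np.float32))[0])-c[:2],cv2.minEnclosingCircle(q[:,:2].astype(np.float32))[1])
E
python3 - <<'E'
from lid import *
s,im,d,p=grab('wrist','w2.png'); print(s['position'],s['force'],s['ft_torque'],s['width']); lidfit(s,im,d,p)
P=xyz(d,p,s)
m=(abs(P[...,2]-.054)<.006)&(np.hypot(P[...,0]-.535,P[...,1]+.1565)<.06)
q=P[m]; print(len(q)); 
if len(q): print(q.mean(0),cv2.minEnclosingCircle(q[:,:2].astype(np.float32)))
E
```

```text
[ 0.52582595 -0.06425822  0.14697143] [-0.17332593  0.04919089 -1.54629251] [ 0.05088927  0.06152892 -0.00271616] 0.3622660394935789
n 11407 z at tcp-xy -0.004249753985195864 slopes deg [-0.78205234 -0.15438306]
circle minus tcp [ 0.00050243 -0.00024779] 0.055249497294425964
4361
[ 0.54890894 -0.16221574  0.05435763] ((0.5403308272361755, -0.1564708948135376), 0.04549067094922066)
```

View pics/w2.png

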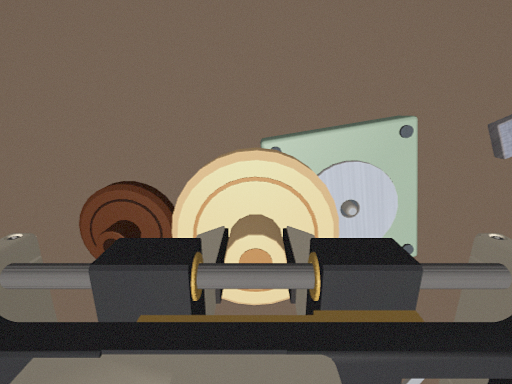

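The wrist view shows the lid held level and centred, with the steel pin at about (349,208) in the plate on the right.

```bash
python3 - <<'E'
from h import *
z=np.load('pics/w2.npz'); im,d=z['im'],z['d']; p=imaging.camera_params('wrist'); s=observe(); P=xyz(d,p,s)
m=(P[...,2]>.0585)&(P[...,2]<.066)&(np.hypot(P[...,0]-.535,P[...,1]+.1565)<.03); q=P[m]
print(s['position'],len(q),q.mean(0),q[:,:2].min(0),q[:,:2].max(0)); v,u=np.where(m); print(u.mean(),v.mean())
# plate circle lsq on visible outer edge
m=(abs(P[...,2]-.054)<.004)&(np.hypot(P[...,0]-.537,P[...,1]+.1565)<.06)
k=(m&~cv2.erode(m.astype(np.uint8),np.ones((3,3))).astype(bool)); e=P[k]
from scipy.optimize import least_squares
e=e[(np.hypot(e[:,0]-.537,e[:,1]+.1565)>.04)]
r=least_squares(lambda c:np.hypot(e[:,0]-c[0],e[:,1]-c[1])-c[2],[.537,-.1565,.046],loss='soft_l1',f_scale=.0005); print(r.x,len(e))
cv2.imwrite('pics/c2.png',cv2.resize(im[150:260,290:430,::-1],None,fx=5,fy=5,interpolation=cv2.INTER_CUBIC))
E
```

```text
[ 0.52585813 -0.06446624  0.14696554] 95 [ 0.53716904 -0.15457115  0.06050829] [ 0.53123823 -0.16015634] [ 0.54219733 -0.14931164]
351.7894736842105 210.13684210526316
[ 0.53713293 -0.15472312  0.04478558] 215
```

View pics/c2.png

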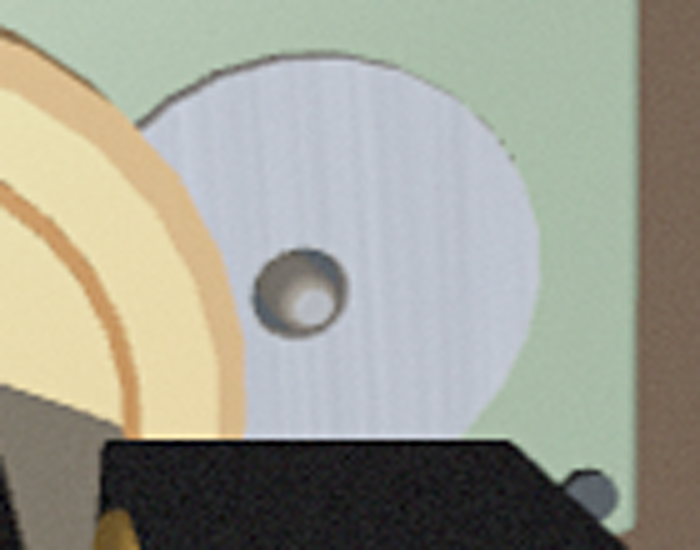

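The crop shows the pin's tip face at about (315,306), i.e. full-image (353,211), which puts the pin near (0.5365, -0.155).

Call:
apply_moves([
  [10, 0.05, -0.4, 0, 0],
  [10, 0.05, -0.5, 0, 0],
  [10, 0.05, -0.4, -0.2, 0],
  [10, 0.03, -0.21, -0.2, 0],
  [10, 0, 0, -0.2, 0],
  [10, 0, 0, -0.15, 0],
  [10, 0, 0, 0, 0],
  [10, 0, 0, 0, 0],
  [10, 0, 0, 0, 0],
])

```text
clock: 9.82
position: [0.537, -0.1561, 0.1024]
ee_rot: [3.119, 0.372, 0.001]
force: [-0.1, 1.0, -1.6]
width: 0.365
gripper_force: 35.0
```

Call:
apply_moves([
  [10, -0.01, 0.016, -0.1, 0],
  [10, 0, 0, -0.05, 0],
  [10, 0, 0, -0.05, 0],
  [10, 0, 0, -0.05, 0],
  [10, 0, 0, -0.03, 0],
  [10, 0, 0, 0, 0],
])

```text
clock: 10.58
position: [0.5359, -0.1554, 0.085]
ee_rot: [-3.12, -0.371, 0.0]
force: [0.5, -1.1, -1.6]
width: 0.362
gripper_force: 35.0
```

Call:
apply_moves([
  [10, 0, 0, -0.02, 0],
  [10, 0, 0, -0.02, 0],
  [10, 0, 0, -0.02, 0],
  [10, 0, 0, -0.02, 0],
  [10, 0, 0, 0, 0],
])

```text
clock: 11.2
position: [0.536, -0.1554, 0.0805]
ee_rot: [3.119, 0.371, 0.0]
force: [-1.6, 0.4, 2.9]
width: 0.363
gripper_force: 35.0
```

```bash
python3 - <<'E'
from lid import *
s,im,d,p=grab('wrist','w3.png'); print(s['position'],s['force'],s['ft_torque']); lidfit(s,im,d,p)
s,im,d,p=grab('scene'); cv2.imwrite('pics/s3.png',cv2.resize(im[130:280,140:300,::-1],None,fx=4,fy=4,interpolation=cv2.INTER_CUBIC))
E
```

```text
[ 0.5360251  -0.15542671  0.08054276] [-1.55502911  0.3632518   2.90007036] [0.08688268 0.3198634  0.03755628]
n 11425 z at tcp-xy -0.004244229318101617 slopes deg [-0.81652674 -0.18707831]
circle minus tcp [0.00043214 0.00039997] 0.055350977927446365
```

View pics/s3.png

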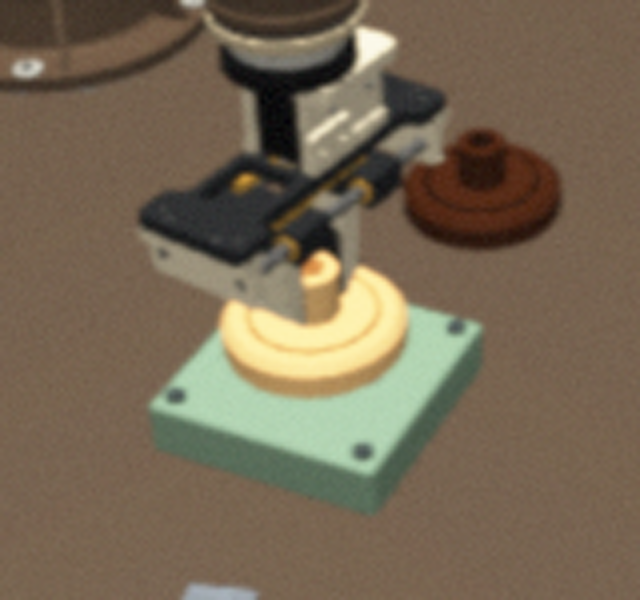

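The lid sits flat on the plate: its underside is at 0.054, below the pin tip, so the hole is over the pin. Next is the press.

Call:
apply_moves([
  [10, -0.006, 0, 0, 0],
  [10, 0, 0, -0.025, 0],
  [10, 0, 0, -0.025, 0],
  [10, 0, 0, -0.025, 0],
  [10, 0, 0, -0.025, 0],
  [10, 0, 0, -0.015, 0],
  [10, 0, 0, 0, 0],
])

```text
clock: 12.18
position: [0.536, -0.1554, 0.0739]
ee_rot: [3.119, 0.371, 0.001]
force: [-0.7, 0.7, 8.0]
width: 0.364
gripper_force: 35.0
```

Call:
apply_moves([
  [10, 0, 0, -0.01, 0],
  [10, 0, 0, -0.01, 0],
  [10, 0, 0, 0, 0],
])

```text
clock: 12.55
position: [0.536, -0.1554, 0.0728]
ee_rot: [3.119, 0.371, 0.001]
force: [-2.6, 0.8, 10.3]
width: 0.363
gripper_force: 35.0
```

Call:
apply_moves([
  [10, 0, 0, -0.01, 0],
  [10, 0, 0, 0, 0],
  [10, 0, 0, 0, 0],
])

```text
clock: 12.92
position: [0.5361, -0.1554, 0.0728]
ee_rot: [3.119, 0.371, 0.002]
force: [-3.8, 1.2, 17.1]
width: 0.362
gripper_force: 35.0
```

```bash
python3 - <<'E'
from lid import *
s,im,d,p=grab('wrist','w4.png'); print(s['position'],s['force'],s['gripper_force']); lidfit(s,im,d,p)
s,im,d,p=grab('wrist'); print(s['position'],s['force'])
E
```

```text
[ 0.53609361 -0.1554266   0.07282228] [-3.79734016  1.16480481 17.09538843] 35.00505745410919
n 11418 z at tcp-xy -0.004156398492292657 slopes deg [-0.86405907 -0.1784432 ]
circle minus tcp [0.00051384 0.0001167 ] 0.0551481731235981
[ 0.53608714 -0.15544451  0.07279088] [-3.73311649 -0.12663486 16.76426913]
```

```bash
python3 -c "
from h import *
print(arm.sign_off())"
```

```text
the job is handed in; nothing more can be done
None
```

The pale lid is over the pin and flat on the rest plate, and I handed the job in with the gripper still holding it down. It was at the stop: the last step down raised the force from 10 to 17 N with no further travel. It took about 13 s, and I didn't touch the dark lid or the other things.

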